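Gauge a stand rail, then hold it against the side panel for screwing

TASK

First push the height gauge's sprung foot down onto the rail lying under it and keep it there for a second, so that I can read the thickness and choose my screws, then let the foot spring back up. Next lay the rail flat in the assembly jig, alongside the low orange side guide, with its end square against the upright panel, and press it against the panel with a steady push of about 12 N while I drive the screws from behind: finish holding it like that, do not let go. Be gentle with both gauge and panel, and leave the other things on the bench alone.

Things in the scene. Friction and masses are not known exactly. Their poses are not given: they have to be found in the camera images.
- gauge: bench height gauge, fixed: dark green cast base plate 100 (x) x 240 (y) x 18 mm high; origin at the centre of its underside; a steel column stands at its +y end and carries an arm at 104-138 mm above the bench, from whose tip (20 mm from the origin along the gauge's +y) the spindle hangs. The gauge is open towards its -y end; its arm and column stand between y = 0.004 and 0.122 of it
- spindle (a joint): travel of the gauge's spindle in m: 0 = up, grows as it is pushed straight down, limit 0.045. A spring lifts it again when let go (pushing it down takes about 1.5 N at 0, rising to 3.3 N at 0.030). The foot's underside is 66 mm above the base plate at 0, so the height under the foot is 0.066 minus this; it meets the 36 mm rail at 0.030
- cap (a point): centre of the top of the black cap, 30 mm in diameter and 16 mm high, on the spindle; 186 mm above the bench when up, 156 mm when the foot is on the rail. It moves with the spindle
- foot (a point): steel foot of the spindle, a disc 22 mm in diameter; this point is the centre of its underside
- rail: the rail to gauge and hold: olive wood bar 45 (x) x 220 (y, its length) x 36 mm (z), about 0.28 kg; origin at the centre of its underside. It starts flat on the gauge's base plate (18 mm above the bench) with its +y end under the foot and its -y half sticking out towards the jig, pointing roughly at it; the foot stands 75 to 92 mm from the rail's centre
- jig: assembly jig screwed to the bench: pale plywood board 170 (x) x 350 (y) x 18 mm; origin at the centre of its underside. The panel stands across it near its -y end, with two posts and toggle clamps (up to 145 mm above the bench) behind and over it
- panel: dark olive wood side panel clamped upright on the jig, 155 (x) x 18 (y) x 90 mm high, rigid; origin at the bottom centre of the face that the rail is pressed against, which looks to the jig's +y. The push counts where the rail meets it: pressing the rail hard on the board or the guide at the same time takes friction (about 0.6 of that force) off it
- seat (a point): point on top of the jig's board, at the foot of the panel's face, where the middle of the rail's end belongs; axes as the jig's: y points out of the panel along the rail, so the rail's origin belongs at x = 0, y = 0.110, z = 0. The low orange side guide, 14 mm wide, 12 mm high, is on the +x side: its face at x = 0.0225, from y = 0.006 to 0.066. The -x side is open
- spare_rail: another rail just like it, 45 x 220 x 36 mm, lying on the bench near its far edge; leave alone
- figure1: carved standing figure, 54 mm across, 115 mm high, origin under its centre; leave alone
- figure2: carved standing figure, 52 mm across, 100 mm high, origin under its centre; leave alone
- figure3: carved standing figure, 58 mm across, 125 mm high, origin under its centre; leave alone
- glue: white glue bottle with orange cap, 54 mm across, 150 mm high, origin under its centre; leave alone
- driver: green and black cordless screwdriver lying on its side, about 210 x 200 x 64 mm; leave alone
- screw_tray: steel tray of brass screws, 80 x 100 x 22 mm; leave alone
- mallet: wooden mallet lying down, 250 mm long, head 64 mm thick; leave alone
Not all that is in view belongs to the job. What is shaped like the rail but black or red is not meant.

How it is judged (in metres and radians):
On the way, in this order (a step that is already met when the one before it is completed fails the run):
1. the gauge's foot is down on the rail under it and stays for half a second (contact force between spindle and rail above 0.7 N and value of joint spindle between 0.027 and 0.033 m and angle between rail's own z axis and vertical below 0.04 rad), for 0.5 s.
2. the rail lies in the jig, end against the panel, pressed steadily for a second, the gauge up again (x of rail in the frame of seat between -0.005 and 0.005 m and y of rail in the frame of seat between 0.106 and 0.1135 m and z of rail in the frame of seat between -0.003 and 0.004 m and angle between the y axis of rail and the y axis of jig, either way round below 0.06 rad and angle between rail's own z axis and vertical below 0.04 rad and contact force between rail and panel between 6 and 20 N and contact force between the fingers and rail above 2 N and value of joint spindle below 0.004 m), for 1 s.
At the end, for the whole second after the job is handed in: The fingers still hold the rail flat on the jig's board (within 4 mm, 2 degrees), along the side guide (within 5 mm), square (3.4 degrees) and with its end at the panel (within 4 mm), pressing it against the panel with 6 to 20 N, still; the gauge's spindle is up again (all of step 2 and linear speed of rail below 0.01 m/s); the arm keeps its last pose, push and grip.
It fails at once if the gauge is forced: over 35 N between foot and rail (contact force between spindle and rail above 35 N).
It fails at once if the panel is rammed: over 45 N from the rail (contact force between rail and panel above 45 N).
It fails at once if another thing on the bench (spare rail, figure, glue, screwdriver, screw tray, mallet) is moved more than 25 mm (distance of any of spare_rail, figure1, figure2, figure3, glue, driver, screw_tray, mallet from where it was at the start of the episode above 0.025 m).
It also fails if it takes over 72 s, if anything falls off the work surface, if the arm or the gripper's body presses on something with over 40 N, if the wrist force passes 120 N, or if a joint passes its speed limit or range.

ROBOT

A 7-joint arm with a two-finger parallel gripper is mounted at the origin on the work surface. World frame = base frame: x ahead of the robot, y to its left, z up, the work surface at z = 0. Lengths are in m, angles in degrees, forces in N, time in s.
With the tool pointing down it reaches from about 0.425 to 0.875 m from the base axis. Payload 4.7 kg.
Tool frame: the origin (TCP) lies midway between the tips of the shut fingers; the grasp point (between the pads) lies 19 mm behind it; z points along the fingers, y is the line along which they close (so a half turn about z gives the same grasp; the last joint's range is limited). The gripper opens to 87 mm and grips with 3 to 60 N. Pads are 19 mm wide; open, the fingers measure 117 mm over their backs; the gripper's body (75 mm by 190 mm) begins 51 mm behind the grasp point.
Start: joints at [-66.515, 18.392, -4.016, 83.108, 1.295, 78.541, -3.26], TCP at [0.251, 0.6, 0.223] pointing down, gripper open.
Joint ranges: [-163.93, 163.93], [-17.29, 119.83], [-79.2, 71.16], [3.27, 140.29], [-89.18, 269.18], [5.43, 117.66], [-154.24, 154.24]. Speed limits (degrees/s): [147.25, 147.25, 180, 180, 180, 180, 180].

INTERFACE

Orientations are given as [roll, pitch, yaw] about the fixed x, y, z axes, in that order (R = Rz(yaw) Ry(pitch) Rx(roll)).
In Python, from workcell import get_state, camera, finish_job gives the robot as it stands. The module is installed in compiled form; this text tells all that it offers.
- The arm moves only by the tool jog_arm, never from a script. Its argument "targets" is a list of rows, each a list of 3 entries, a list of its own where there are three numbers: the opening, from -1 (shut) to 1 (fully open), then the shift along the tool's x, y, z normalised to -1 to 1, where 1 is 0.06 m, then the turn about the tool's z normalised to -1 to 1, where 1 is 10 degrees. In form: [[claw, [dx, dy, dz], roll], ...]. A call has 1 to 20 rows; each row shifts and turns the commanded pose from where the row before left it, along the tool's axes as they then stand; what a row does not reach is not made up. A row lasts 1/8 s, in which the tool goes at most 62.5 mm and 10.7 degrees, less where a joint would pass 70% of its speed; a pose out of reach is approached as far as the arm can. A call with a number of a shift or a turn outside -1 to 1 is refused whole. A call with a gripper value outside its range is refused whole. The fingers move at their own pace and stop on an object; "force" is the grip in N (left out, the last holds). Time passes only in rows, so rows that do not move let the fingers close. It gives the time, the measured TCP pose, the force, the opening and the grip force at its end, in the units of the state.
- get_state(): the state, without advancing time (a new reading comes with each control period).
- camera(name): name is "scene" or "top"; returns a dict with "frame" (420x560x3 uint8, red, green, blue), "z_map" (420x560 float32, m along the optical axis (not along the pixel's ray), 0 where there is no reading), "mtx" (3x3 intrinsics, pixels), "cam_to_world" (4x4, takes a point from camera to world coordinates). Camera axes: x right, y up, looking along -z (the intrinsics and any distortion apply to the point x, -y, -z); pixel columns grow to the right and rows downward; lengths in m; the calibration is good to about 2 mm. A picture is of the moment at which its call begins.
- finish_job(): hands the job in; it is judged then, once.
The state is a dict: "t": time; "joints": joint angles; "qd": joint speeds; "joint_torque": joint torques, N m; "tcp_pos": TCP position; "tcp_rot": TCP orientation; "ft_force": force on the tool from outside, world axes, zero at the start; "moment": the same for the moment, N m; "grip_width": finger opening in m; "gripper_force": force on a finger pad.
Only numpy, scipy, OpenCV 4.12 (cv2) and the standard library are available. Lean on these libraries where they do the work, as an engineer would, in place of code of your own. Each camera call takes 0.05 s, during which the arm holds its last target. There are 200 camera calls.

## Working session

There is one attempt and no reset: what is moved stays moved. The work goes in short steps, Python scripts to look and compute and a tool call to move; the robot and the scene stay as the last step left them, time stands still between calls to the robot, and variables do not carry over. Pictures are saved under pics/ and viewed, at most 10 in all, crops included, and the job is handed in when it is done.

Besides the shell and the picture viewer there is one more tool, called after ">>>" by a JSON object that holds its "op" and its "data". jog_arm: Moves the arm, as the interface text tells. Its arguments: {"type":"object","properties":{"targets":{"type":"array"},"force":{"type":"number"}},"required":["targets"]}

```bash
mkdir -p pics; cat > h.py <<'E'
import numpy as np, cv2
from workcell import get_state, camera, finish_job
def cloud(c):
    z=c["z_map"];K=c["mtx"];v,u=np.mgrid[:z.shape[0],:z.shape[1]]
    p=np.stack([(u-K[0,2])/K[0,0]*z,-(v-K[1,2])/K[1,1]*z,-z],-1)
    return p@c["cam_to_world"][:3,:3].T+c["cam_to_world"][:3,3]
def save(c,n): cv2.imwrite(f"pics/{n}.png",c["frame"][:,:,::-1])
E
python3 - <<'E'
from h import *
for n in("top","scene"):
    c=camera(n);save(c,n);np.savez(n,**c);print(c["cam_to_world"].round(3),c["mtx"].round(1))
print(get_state())
E
```

```text
[[ 2.200e-02  9.850e-01 -1.700e-01  3.120e-01]
 [-1.000e+00  2.200e-02 -1.000e-03  3.300e-02]
 [ 3.000e-03  1.700e-01  9.850e-01  1.367e+00]
 [ 0.000e+00  0.000e+00  0.000e+00  1.000e+00]] [[469.5   0.  280.1]
 [  0.  469.5 213.8]
 [  0.    0.    1. ]]
[[ 0.492 -0.654  0.574  1.136]
 [ 0.87   0.367 -0.328 -0.342]
 [ 0.003  0.661  0.75   0.953]
 [ 0.     0.     0.     1.   ]] [[388.6   0.  279.9]
 [  0.  388.6 207.6]
 [  0.    0.    1. ]]
{'t': 0.1, 'joints': array([-66.5133061 ,  18.43652084,  -4.01373316,  83.16754828,
         1.29577275,  78.54140096,  -3.26029363]), 'qd': array([-0.06227447, -0.08610797,  0.00548122, -0.10714648, -0.1000358 ,
       -0.14850803, -0.00081776]), 'joint_torque': array([-4.11819819e-04, -4.92569804e+01, -4.06029783e-01, -3.13399351e+01,
       -6.42961473e-02,  3.94765183e-02,  7.20733237e-05]), 'tcp_pos': array([0.25049442, 0.59925613, 0.22155447]), 'tcp_rot': array([-1.79899797e+02,  6.77429578e-03,  1.57321053e+02]), 'ft_force': array([ 0.49654744,  0.19996566, -0.95307367]), 'moment': array([-0.00270423,  0.07290202, -0.00591917]), 'gripper_force': 0.0, 'grip_width': 0.08710923723356541}
```

View pics/top.png

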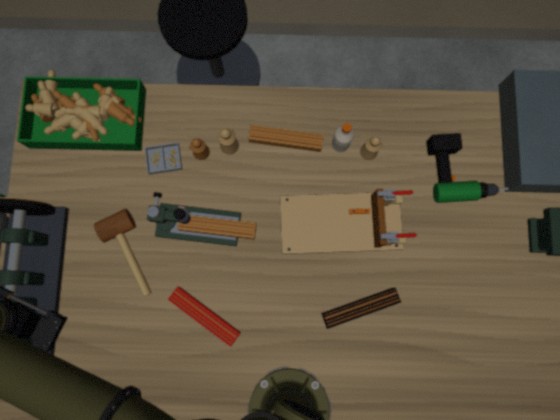

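View pics/scene.png

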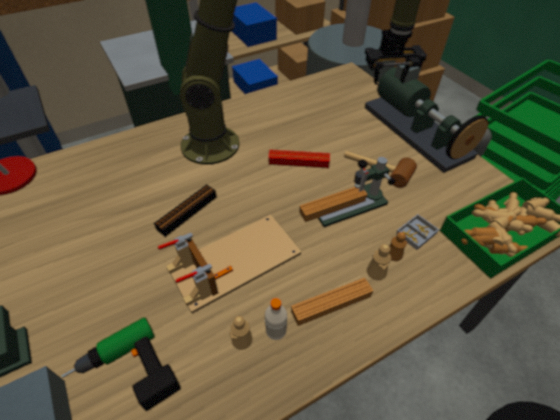

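Top view candidates: bar at (217,227) on the green gauge plate, spare at (286,138) by the far edge, red at (204,316), black at (361,308). The bar on the gauge fits, because it lies under the spindle cap (181,214) and points at the jig (341,222). The panel is at (379,218) and the orange guide at (359,211). I'll confirm with one crop and measure.

```bash
cat > m.py <<'E'
from h import *
def rect(P,m):
    q=P[m]; r=cv2.minAreaRect(q[:,:2].astype(np.float32)); 
    return np.round(cv2.boxPoints(r),4).tolist(), np.round(r[0],4), np.round(r[1],4), round(r[2],2), len(q), np.median(q[:,2]).round(4)
def box(u0,u1,v0,v1):
    b=np.zeros((420,560),bool); b[v0:v1,u0:u1]=1; return b
E
python3 - <<'E'
from m import *
c=dict(np.load("top.npz"));P=cloud(c);z=P[...,2];hsv=cv2.cvtColor(c["frame"],cv2.COLOR_RGB2HSV)
sat=hsv[...,1]
im=cv2.resize(c["frame"][180:265,140:420],(784,238),interpolation=cv2.INTER_CUBIC)
s=np.load("scene.npz");im2=cv2.resize(s["frame"][140:310,150:420],(540,340),interpolation=cv2.INTER_CUBIC)
o=np.zeros((590,784,3),np.uint8);o[:238]=im;o[245:585,:540]=im2
cv2.imwrite("pics/crop.png",o[:,:,::-1])
g=box(140,262,190,260)
print("cap",rect(P,g&(z>.178)&(z<.195)))
print("rail",rect(P,g&(z>.047)&(z<.06)&(sat>90)))
print("base",rect(P,g&(z>.012)&(z<.025)))
j=box(270,420,180,265)
print("board",rect(P,j&(z>.012)&(z<.024)))
print("panel",rect(P,box(368,392,185,255)&(z>.10)&(z<.113)))
print("guide",rect(P,box(345,372,204,218)&(z>.025)&(z<.035)))
h=hsv[...,0];print("guidecol",rect(P,box(345,372,200,220)&(sat>180)&(h<15)&(z>.025)), hsv[211,359],hsv[227,217],hsv[225,330])
E
```

```text
cap ([[0.4986000061035156, 0.30489999055862427], [0.5004000067710876, 0.2775000035762787], [0.5267000198364258, 0.2791999876499176], [0.5249000191688538, 0.3066999912261963]], array([0.5126, 0.2921]), array([0.0264, 0.0275]), 3.8, 105, np.float64(0.1849))
rail ([[0.46880000829696655, 0.10620000213384628], [0.5139999985694885, 0.10220000147819519], [0.53329998254776, 0.3206000030040741], [0.48809999227523804, 0.3244999945163727]], array([0.501 , 0.2134]), array([0.2192, 0.0453]), 84.95, 1077, np.float64(0.0538))
base ([[0.4449999928474426, 0.10849999636411667], [0.5450000166893005, 0.09889999777078629], [0.5726000070571899, 0.3865000009536743], [0.4724999964237213, 0.3961000144481659]], array([0.5088, 0.2475]), array([0.2889, 0.1005]), 84.52, 1311, np.float64(0.0181))
board ([[0.430400013923645, 0.026000000536441803], [0.450300008058548, -0.32710000872612], [0.6211000084877014, -0.3174999952316284], [0.6011000275611877, 0.0357000008225441]], array([ 0.5257, -0.1457]), array([0.171 , 0.3537]), 3.23, 5545, np.float64(0.0184))
panel ([[0.4528999924659729, -0.2371000051498413], [0.4553999900817871, -0.2766999900341034], [0.6096000075340271, -0.2669999897480011], [0.6071000099182129, -0.227400004863739]], array([ 0.5312, -0.252 ]), array([0.1545, 0.0396]), 3.62, 378, np.float64(0.1082))
guide ([[0.5396999716758728, -0.22220000624656677], [0.565500020980835, -0.22699999809265137], [0.5759000182151794, -0.17030000686645508], [0.550000011920929, -0.1656000018119812]], array([ 0.5578, -0.1963]), array([0.0576, 0.0263]), 79.62, 100, np.float64(0.0301))
guidecol ([[0.5490999817848206, -0.16820000112056732], [0.5540000200271606, -0.2231999933719635], [0.5655999779701233, -0.22210000455379486], [0.560699999332428, -0.1671999990940094]], array([ 0.5574, -0.1952]), array([0.0116, 0.0552]), 5.12, 41, np.float64(0.0305)) [ 15 222 145] [ 16 160 129] [ 18  93 143]
```

View pics/crop.png

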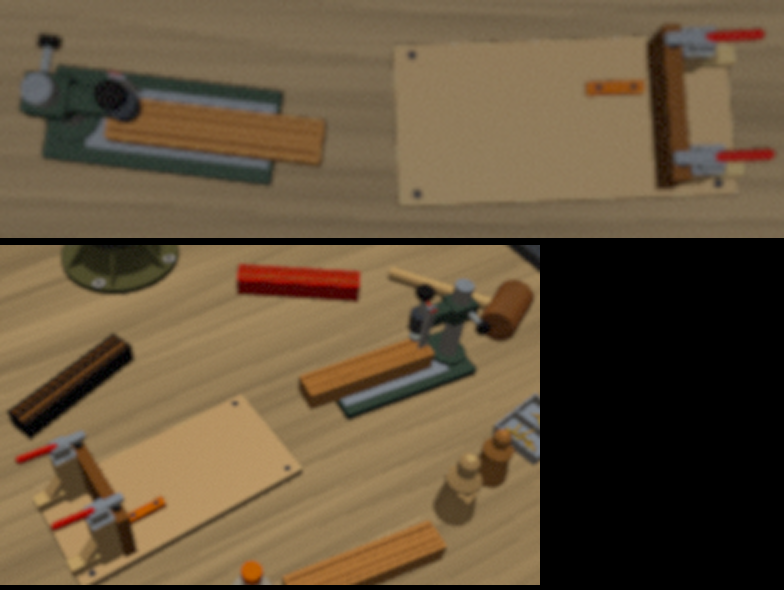

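The crop confirms it: the wooden bar lies on the gauge plate under the black cap, and the red and black bars are separate. Moving now: raise, shut the fingers and turn to about 85° yaw.

>>> {"op": "jog_arm", "data": {"targets": [[-1, [0, 0, -0.8], 0.5], [-1, [0, 0, -0.8], 0.9], [-1, [0, 0, 0], 0.9], [-1, [0, 0, 0], 0.9], [-1, [0, 0, 0], 0.9], [-1, [0, 0, 0], 0.9], [-1, [0, 0, 0], 0.9], [-1, [0, 0, 0], 0.9], [-1, [0, 0, 0], 0.4], [-1, [0, 0, 0], 0]], "force": 30}}

```text
t: 1.35
tcp_pos: [0.2505, 0.5996, 0.318]
tcp_rot: [-180.0, 0.1, 85.4]
ft_force: [-0.3, -0.4, 0.2]
grip_width: 0.0014
gripper_force: 0.0
```

```bash
cat >> m.py <<'E'
from scipy.spatial.transform import Rotation as Ro
def go(x,y,z,yaw=None):
    s=get_state();p=s["tcp_pos"];r=s["tcp_rot"];R=Ro.from_euler("xyz",r,degrees=True).as_matrix()
    d=R.T@(np.array([x,y,z])-p)/.06
    print("tcp",p.round(4),r.round(2),"ft",s["ft_force"].round(2),"w",round(s["grip_width"],4),"gf",round(s["gripper_force"],1),"t",round(s["t"],2),"| shift units",d.round(2),"" if yaw is None else ("turn",round(-((yaw-r[2]+180)%360-180)/10,2)))
E
python3 - <<'E'
from m import *
c=dict(np.load("top.npz"));P=cloud(c);z=P[...,2]
print("gauge max z",z[box(140,262,190,260)].max(),"col",z[205:225,148:165].max())
go(.5126,.2921,.215,85)
E
```

```text
gauge max z 1.36675924462689 col 0.1727270913199157
tcp [0.2505 0.5996 0.318 ] [-1.7999e+02  5.0000e-02  8.5380e+01] ft [-0.27 -0.36  0.17] w 0.0014 gf 0.0 t 1.35 | shift units [-4.75  4.77  1.72] ('turn', np.float64(0.04))
```

>>> {"op": "jog_arm", "data": {"targets": [[-1, [-0.35, 0.35, 0], 0], [-1, [-0.6, 0.6, 0], 0], [-1, [-0.6, 0.6, 0], 0], [-1, [-0.6, 0.6, 0], 0], [-1, [-0.6, 0.6, 0], 0], [-1, [-0.6, 0.6, 0], 0], [-1, [-0.6, 0.6, 0], 0], [-1, [-0.6, 0.6, 0], 0], [-1, [-0.2, 0.22, 0.5], 0.04], [-1, [0, 0, 0.7], 0], [-1, [0, 0, 0.3], 0], [-1, [0, 0, 0], 0], [-1, [0, 0, 0], 0]]}}

```text
t: 2.98
tcp_pos: [0.5133, 0.2932, 0.2303]
tcp_rot: [179.9, -0.1, 85.0]
ft_force: [-0.7, 0.1, -0.1]
grip_width: 0.0003
gripper_force: 0.0
```

```bash
python3 - <<'E'
from m import *
go(.5126,.2921,.188,85)
c=camera("scene");save(c,"s2")
cv2.imwrite("pics/s2c.png",cv2.resize(c["frame"][110:260,260:440],(720,600),interpolation=cv2.INTER_CUBIC)[:,:,::-1])
E
```

```text
tcp [0.5133 0.2932 0.2303] [ 1.7988e+02 -1.0000e-01  8.4990e+01] ft [-0.65  0.13 -0.06] w 0.0003 gf 0.0 t 2.98 | shift units [-0.02 -0.01  0.7 ] ('turn', np.float64(-0.0))
```

View pics/s2c.png

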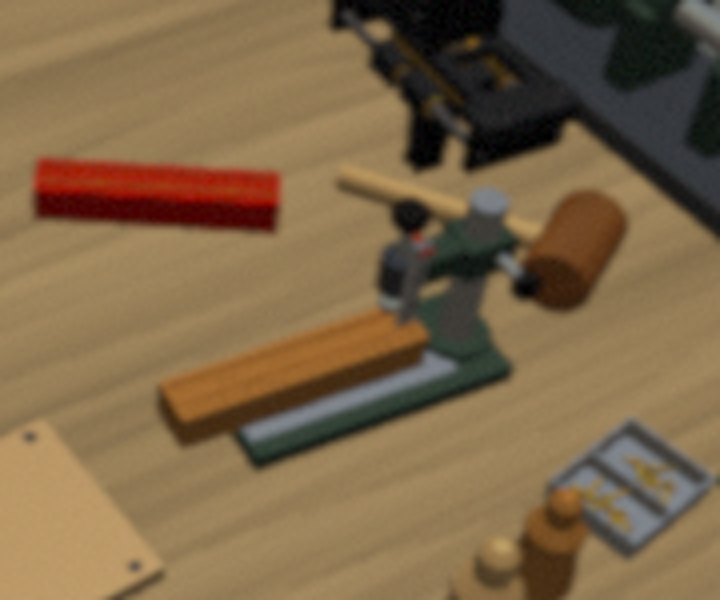

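The crop shows the fingertips near (425,165), just above the black cap at (410,215). The rail is still under the foot. Next I descend gently and watch the force.

>>> {"op": "jog_arm", "data": {"targets": [[-1, [-0.02, -0.01, 0.3], 0], [-1, [0, 0, 0.3], 0], [-1, [0, 0, 0.1], 0], [-1, [0, 0, 0.1], 0], [-1, [0, 0, 0.1], 0], [-1, [0, 0, 0.1], 0], [-1, [0, 0, 0], 0], [-1, [0, 0, 0], 0]]}}

```text
t: 4.03
tcp_pos: [0.5119, 0.2913, 0.1688]
tcp_rot: [180.0, -0.0, 84.9]
ft_force: [-1.6, -1.2, 1.9]
grip_width: 0.0006
gripper_force: 1.1
```

```bash
python3 - <<'E'
from m import *
go(.5126,.2921,.157,85)
c=camera("top");P=cloud(c);z=P[...,2];print("cap",rect(P,box(140,262,190,260)&(z>.15)&(z<.182)))
E
```

```text
tcp [0.5119 0.2913 0.1688] [ 1.800e+02 -1.000e-02  8.493e+01] ft [-1.62 -1.15  1.9 ] w 0.0006 gf 1.1 t 4.03 | shift units [0.01 0.01 0.2 ] ('turn', np.float64(-0.01))
cap ([[0.5307000279426575, 0.28360000252723694], [0.5307000279426575, 0.28360000252723694], [0.5307000279426575, 0.28360000252723694], [0.5307000279426575, 0.28360000252723694]], array([0.5307, 0.2836]), array([0., 0.]), 0.0, 1, np.float64(0.1577))
```

>>> {"op": "jog_arm", "data": {"targets": [[-1, [0, 0, 0.08], 0], [-1, [0, 0, 0.06], 0], [-1, [0, 0, 0.04], 0], [-1, [0, 0, 0.02], 0], [-1, [0, 0, 0], 0], [-1, [0, 0, 0], 0]]}}

```text
t: 4.82
tcp_pos: [0.5122, 0.2914, 0.1568]
tcp_rot: [180.0, -0.0, 84.9]
ft_force: [0.5, -0.2, 2.4]
grip_width: 0.0004
gripper_force: 1.5
```

>>> {"op": "jog_arm", "data": {"targets": [[-1, [0, 0, 0.02], 0], [-1, [0, 0, 0.02], 0], [-1, [0, 0, 0], 0]]}}

```text
t: 5.2
tcp_pos: [0.5123, 0.2914, 0.1564]
tcp_rot: [179.9, -0.1, 84.9]
ft_force: [-3.6, -0.7, 12.6]
grip_width: 0.0002
gripper_force: 6.3
```

The foot is on the rail at about 9 N. I'll hold it there for a second or so, then let it rise.

>>> {"op": "jog_arm", "data": {"targets": [[-1, [0, 0, 0], 0], [-1, [0, 0, 0], 0], [-1, [0, 0, 0], 0], [-1, [0, 0, 0], 0], [-1, [0, 0, 0], 0], [-1, [0, 0, 0], 0], [-1, [0, 0, 0], 0], [-1, [0, 0, 0], 0], [-1, [0, 0, 0], 0], [-1, [0, 0, 0], 0]]}}

```text
t: 6.45
tcp_pos: [0.5123, 0.2915, 0.1564]
tcp_rot: [179.9, -0.1, 84.9]
ft_force: [-3.3, -2.5, 12.5]
grip_width: 0.0002
gripper_force: 6.3
```

>>> {"op": "jog_arm", "data": {"targets": [[-1, [0, 0, -0.1], 0], [-1, [0, 0, -0.2], 0], [-1, [0, 0, -0.3], 0], [-1, [0, 0, -0.6], 0], [-1, [0, 0, -0.3], 0], [-1, [0, 0, 0], 0]]}}

```text
t: 7.2
tcp_pos: [0.5125, 0.2915, 0.2456]
tcp_rot: [179.9, -0.1, 84.9]
ft_force: [-0.4, 0.5, -0.5]
grip_width: 0.0004
gripper_force: 0.0
```

```bash
python3 - <<'E'
from m import *
c=camera("top");P=cloud(c);z=P[...,2];sat=cv2.cvtColor(c["frame"],cv2.COLOR_RGB2HSV)[...,1]
print(rect(P,box(200,262,205,245)&(z>.047)&(z<.06)&(sat>90)))
go(.501,.2134,.13,85)
c=camera("scene");P=cloud(c)
m=(abs(P[...,0]-.5126)<.03)&(abs(P[...,1]-.2921)<.03)&(P[...,2]>.15)&(P[...,2]<.2);print(np.percentile(P[...,2][m],[5,50,95]) if m.any() else None)
E
```

```text
([[0.4684999883174896, 0.10610000044107437], [0.5141000151634216, 0.10170000046491623], [0.5296000242233276, 0.26089999079704285], [0.48399999737739563, 0.2653999924659729]], array([0.499 , 0.1835]), array([0.16  , 0.0458]), 84.44, 840, np.float64(0.0542))
tcp [0.5118 0.2912 0.244 ] [-180.     -0.     84.93] ft [1.45 0.28 0.72] w 0.0003 gf 0.0 t 7.25 | shift units [-1.31 -0.06  1.9 ] ('turn', np.float64(-0.01))
[0.15337305 0.18005152 0.18758919]
```

The gauge is back up and the rail hasn't moved. Now to grasp the rail near its centre.

>>> {"op": "jog_arm", "data": {"targets": [[1, [-0.72, -0.04, 0], 0], [1, [-0.72, -0.04, 0], 0], [1, [0, 0, 0.6], 0], [1, [0, 0, 0.7], 0], [1, [0, 0, 0.6], 0], [1, [0, 0, 0], 0], [1, [0, 0, 0], 0]]}}

```text
t: 8.18
tcp_pos: [0.4999, 0.2057, 0.1308]
tcp_rot: [180.0, -0.0, 84.9]
ft_force: [0.2, -0.1, 0.7]
grip_width: 0.0622
gripper_force: 0.0
```

```bash
python3 - <<'E'
from m import *
go(.5003,.205,.025,85)
E
```

```text
tcp [0.4999 0.2057 0.1308] [ 1.7997e+02 -1.0000e-02  8.4920e+01] ft [ 0.22 -0.05  0.74] w 0.0622 gf 0.0 t 8.18 | shift units [-0.01  0.01  1.76] ('turn', np.float64(-0.01))
```

>>> {"op": "jog_arm", "data": {"targets": [[1, [0, 0, 0], 0], [1, [0, 0, 0], 0], [1, [0, 0, 0], 0], [1, [0, 0, 0.5], 0], [1, [0, 0, 0.5], 0], [1, [0, 0, 0.4], 0], [1, [0, 0, 0.3], 0], [1, [0, 0, 0.06], 0], [1, [0, 0, 0], 0], [1, [0, 0, 0], 0]]}}

```text
t: 9.43
tcp_pos: [0.5004, 0.206, 0.0256]
tcp_rot: [179.9, -0.1, 84.9]
ft_force: [-0.3, -0.3, -0.2]
grip_width: 0.0872
gripper_force: 0.0
```

>>> {"op": "jog_arm", "data": {"targets": [[-1, [0, 0, 0], 0], [-1, [0, 0, 0], 0], [-1, [0, 0, 0], 0], [-1, [0, 0, 0], 0], [-1, [0, 0, 0], 0], [-1, [0, 0, 0], 0]], "force": 45}}

```text
t: 10.18
tcp_pos: [0.4993, 0.2056, 0.0245]
tcp_rot: [-180.0, 0.0, 84.9]
ft_force: [0.0, -0.1, 0.3]
grip_width: 0.0446
gripper_force: 45.0
```

>>> {"op": "jog_arm", "data": {"targets": [[-1, [0, 0, -0.1], 0], [-1, [0, 0, -0.15], 0], [-1, [0, 0, 0], 0], [-1, [0, 0, 0], 0]]}}

```text
t: 10.68
tcp_pos: [0.4995, 0.2056, 0.0396]
tcp_rot: [180.0, -0.0, 84.9]
ft_force: [0.7, 0.3, -3.1]
grip_width: 0.0449
gripper_force: 45.0
```

>>> {"op": "jog_arm", "data": {"targets": [[-1, [-0.2, 0, 0], 0], [-1, [-0.4, 0, 0], 0], [-1, [-0.5, 0, 0], 0], [-1, [-0.4, 0, 0], 0], [-1, [-0.2, 0, -0.3], 0], [-1, [0, 0, 0], -0.4], [-1, [0, 0, 0], -0.44], [-1, [0, 0, 0], 0], [-1, [0, 0, 0], 0]]}}

```text
t: 11.8
tcp_pos: [0.4908, 0.1039, 0.0582]
tcp_rot: [180.0, -0.0, 93.2]
ft_force: [0.3, -0.5, -3.0]
grip_width: 0.0447
gripper_force: 45.0
```

```bash
cat >> m.py <<'E'
def plan(off,gap,x,z):  # off: rail centre minus TCP along rail; target in seat frame
    a=np.radians(3.3);S=np.array([.530,-.2325]);X=np.array([np.cos(a),np.sin(a)]);Y=np.array([-X[1],X[0]])
    t=S+X*x+Y*(.11+gap-off);go(t[0],t[1],z,93.3)
E
python3 - <<'E'
from m import *
plan(.008,.040,-.0015,.06)
E
```

```text
tcp [0.4908 0.1039 0.0582] [ 1.7995e+02 -2.0000e-02  9.3240e+01] ft [ 0.29 -0.49 -2.95] w 0.0447 gf 45.0 t 11.8 | shift units [-3.27  0.31 -0.03] ('turn', np.float64(-0.01))
```

>>> {"op": "jog_arm", "data": {"targets": [[-1, [-0.3, 0.03, 0], 0], [-1, [-0.5, 0.05, 0], 0], [-1, [-0.6, 0.06, 0], 0], [-1, [-0.6, 0.06, 0], 0], [-1, [-0.6, 0.06, 0], 0], [-1, [-0.4, 0.05, 0], -0.01], [-1, [-0.27, 0, 0], 0], [-1, [0, 0, 0], 0], [-1, [0, 0, 0], 0]]}}

```text
t: 12.92
tcp_pos: [0.5204, -0.0893, 0.0575]
tcp_rot: [-180.0, -0.1, 93.5]
ft_force: [0.2, 0.2, -3.2]
grip_width: 0.0445
gripper_force: 45.0
```

```bash
python3 - <<'E'
from m import *
plan(.008,.010,-.0015,.026)
c=camera("top");P=cloud(c);z=P[...,2];hsv=cv2.cvtColor(c["frame"],cv2.COLOR_RGB2HSV)
# rail top now near z=.088
m=box(265,420,190,250)&(abs(z-.088)<.008)&(hsv[...,1]>90)
print(rect(P,m)); 
d=camera("scene")
o=np.zeros((590,700,3),np.uint8);o[:285]=cv2.resize(c["frame"][175:270,260:430],(700,285)) if 0 else cv2.resize(c["frame"][180:260,260:430],(700,285),interpolation=cv2.INTER_CUBIC);o[290:590,:420]=cv2.resize(d["frame"][200:320,150:318],(420,300),interpolation=cv2.INTER_CUBIC)
cv2.imwrite("pics/jig.png",o[:,:,::-1])
E
```

```text
tcp [ 0.5204 -0.0893  0.0575] [-1.7998e+02 -6.0000e-02  9.3490e+01] ft [ 0.16  0.18 -3.17] w 0.0445 gf 45.0 t 12.93 | shift units [-0.53 -0.    0.52] ('turn', np.float64(0.02))
([[0.4512999951839447, -0.26489999890327454], [0.5976999998092651, -0.28610000014305115], [0.6410999894142151, 0.013899999670684338], [0.49470001459121704, 0.035100001841783524]], array([ 0.5462, -0.1255]), array([0.3032, 0.1479]), 81.76, 620, np.float64(0.0873))
```

View pics/jig.png

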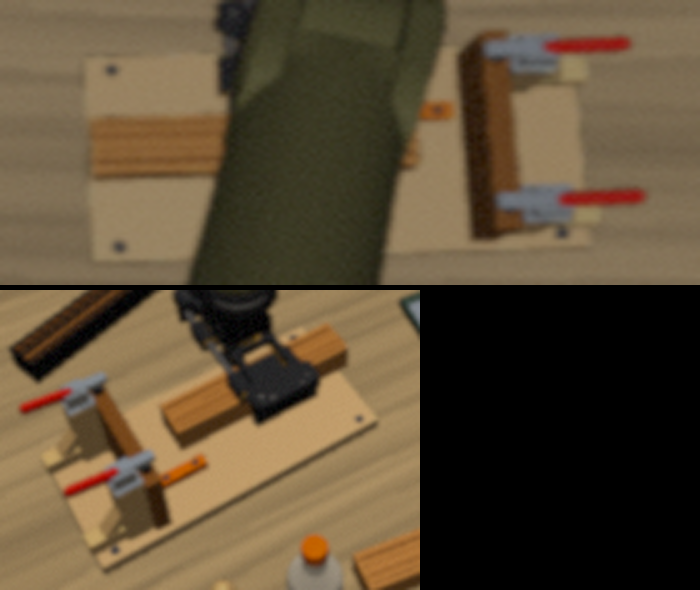

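The rail is in hand over the board, square, with its end clear of the panel (top crop: rail end around (415,155), panel face around x=475, guide at (435,110)). Measuring its lateral position next.

```bash
python3 - <<'E'
from m import *
a=np.radians(3.3);S=np.array([.530,-.2325]);X=np.array([np.cos(a),np.sin(a)]);Y=np.array([-X[1],X[0]])
for n,b in(("top",box(270,314,195,235)),("top",box(355,365,215,225)),("scene",box(150,320,200,320))):
    c=camera(n);P=cloud(c);z=P[...,2];s=cv2.cvtColor(c["frame"],cv2.COLOR_RGB2HSV)[...,1]
    m=b&(abs(z-.087)<.005)&(s>110)
    q=P[m][:,:2]-S;x=q@X;y=q@Y;k=(abs(x)<.04)&(y<.3)&(y>.02);x=x[k];y=y[k]
    print(n,k.sum(),"x",np.percentile(x,[1,50,99]).round(4),"y",np.percentile(y,[1,99]).round(4),"z",np.median(z[m]).round(4))
    for y0 in np.arange(.02,.3,.02):
        i=(y>y0)&(y<y0+.02)
        if i.sum()>15: print("  ",y0.round(2),x[i].min().round(4),x[i].max().round(4))
E
```

```text
top 487 x [-0.0224  0.0005  0.0219] y [0.1758 0.2611] z 0.087
   0.16 -0.0212 0.021
   0.18 -0.0221 0.022
   0.2 -0.0228 0.0223
   0.22 -0.0224 0.0227
   0.24 -0.0223 0.0208
top 16 x [-0.0181 -0.0108  0.0008] y [0.0432 0.0499] z 0.086
   0.04 -0.0181 0.0011
scene 666 x [-0.0245 -0.0007  0.0213] y [0.0419 0.2596] z 0.0875
   0.04 -0.0236 0.0228
   0.06 -0.0247 0.0218
   0.08 -0.0264 0.0219
   0.1 -0.0231 0.0219
   0.2 -0.0259 0.0206
   0.22 -0.0239 0.0214
   0.24 -0.0252 0.0207
```

>>> {"op": "jog_arm", "data": {"targets": [[-1, [-0.2, -0.02, 0], 0.02], [-1, [-0.25, 0, 0.1], 0], [-1, [0, 0, 0.25], 0], [-1, [0, 0, 0.1], 0], [-1, [0, 0, 0.05], 0], [-1, [0, 0, 0], 0], [-1, [0, 0, 0], 0]]}}

```text
t: 14.05
tcp_pos: [0.5212, -0.1176, 0.0279]
tcp_rot: [180.0, -0.0, 93.3]
ft_force: [-0.3, -0.6, -3.0]
grip_width: 0.0444
gripper_force: 45.0
```

```bash
python3 - <<'E'
from m import *
plan(.009,.0,-.0025,.0245)
a=np.radians(3.3);S=np.array([.530,-.2325]);X=np.array([np.cos(a),np.sin(a)]);Y=np.array([-X[1],X[0]])
c=camera("scene");P=cloud(c);z=P[...,2];s=cv2.cvtColor(c["frame"],cv2.COLOR_RGB2HSV)[...,1]
q=P[...,:2]-S;x=q@X;y=q@Y;m=box(150,320,200,320)&(abs(z-.057)<.006)&(s>110)&(abs(x)<.04)&(y>.003)&(y<.3)
print(np.percentile(x[m],[1,50,99]).round(4),np.percentile(y[m],[.5,99.5]).round(4),np.median(z[m]))
cv2.imwrite("pics/j2.png",cv2.resize(c["frame"][200:320,150:310],(800,600),interpolation=cv2.INTER_CUBIC)[:,:,::-1])
E
```

```text
tcp [ 0.5212 -0.1176  0.0279] [179.96  -0.    93.25] ft [-0.3  -0.56 -2.99] w 0.0444 gf 45.0 t 14.05 | shift units [-0.24 -0.    0.06] ('turn', np.float64(-0.0))
[-0.0261 -0.0023  0.0207] [0.0143 0.233 ] 0.05786494927680086
```

View pics/j2.png

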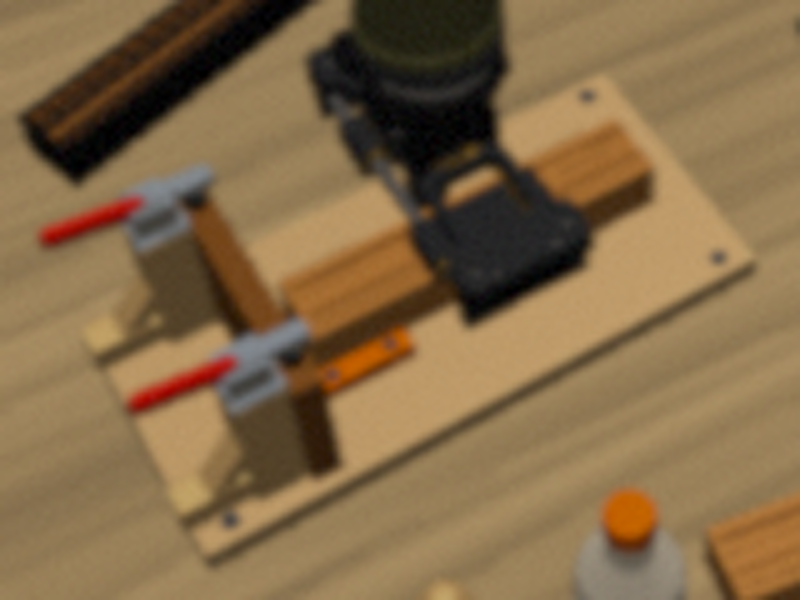

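The rail lies beside the guide (orange at (370,360)), with its end around (290,310) still about 14 mm short of the panel. I'll lower it to the board, then approach slowly.

>>> {"op": "jog_arm", "data": {"targets": [[-1, [0, 0, 0.03], 0], [-1, [0, 0, 0], 0], [-1, [0, 0, 0], 0]]}}

```text
t: 14.48
tcp_pos: [0.5209, -0.1178, 0.0258]
tcp_rot: [180.0, -0.0, 93.2]
ft_force: [0.4, 0.4, -3.2]
grip_width: 0.0443
gripper_force: 45.0
```

>>> {"op": "jog_arm", "data": {"targets": [[-1, [0, 0, 0.015], 0], [-1, [0, 0, 0], 0], [-1, [0, 0, 0], 0]]}}

```text
t: 14.85
tcp_pos: [0.5208, -0.1178, 0.0249]
tcp_rot: [180.0, -0.0, 93.2]
ft_force: [-0.2, -0.8, -2.3]
grip_width: 0.0448
gripper_force: 45.0
```

>>> {"op": "jog_arm", "data": {"targets": [[-1, [-0.07, 0, 0], 0], [-1, [-0.07, 0, 0], 0], [-1, [-0.03, 0, 0], 0], [-1, [0, 0, 0], 0], [-1, [0, 0, 0], 0]]}}

```text
t: 15.48
tcp_pos: [0.5214, -0.1279, 0.0248]
tcp_rot: [180.0, -0.0, 93.2]
ft_force: [0.3, 0.3, -3.0]
grip_width: 0.0447
gripper_force: 45.0
```

>>> {"op": "jog_arm", "data": {"targets": [[-1, [-0.025, 0, 0], 0], [-1, [-0.02, 0, 0], 0], [-1, [0, 0, 0], 0], [-1, [0, 0, 0], 0]]}}

```text
t: 15.98
tcp_pos: [0.5215, -0.1307, 0.0249]
tcp_rot: [180.0, -0.0, 93.2]
ft_force: [-0.2, 0.0, -2.4]
grip_width: 0.0447
gripper_force: 45.0
```

>>> {"op": "jog_arm", "data": {"targets": [[-1, [-0.01, 0, 0], 0], [-1, [-0.01, 0, 0], 0], [-1, [0, 0, 0], 0], [-1, [0, 0, 0], 0]]}}

```text
t: 16.48
tcp_pos: [0.5216, -0.1319, 0.0249]
tcp_rot: [180.0, -0.0, 93.2]
ft_force: [-0.8, -0.0, -1.3]
grip_width: 0.0446
gripper_force: 45.0
```

>>> {"op": "jog_arm", "data": {"targets": [[-1, [-0.01, 0, 0], 0], [-1, [-0.01, 0, 0], 0], [-1, [0, 0, 0], 0], [-1, [0, 0, 0], 0]]}}

```text
t: 16.98
tcp_pos: [0.5215, -0.132, 0.0248]
tcp_rot: [-180.0, -0.1, 93.3]
ft_force: [-1.6, 4.5, -1.5]
grip_width: 0.0447
gripper_force: 45.0
```

>>> {"op": "jog_arm", "data": {"targets": [[-1, [-0.01, 0, 0], 0], [-1, [-0.01, 0, 0], 0], [-1, [0, 0, 0], 0], [-1, [0, 0, 0], 0]]}}

```text
t: 17.48
tcp_pos: [0.5215, -0.132, 0.0247]
tcp_rot: [-179.9, -0.2, 93.3]
ft_force: [-2.9, 7.2, -0.1]
grip_width: 0.0448
gripper_force: 45.0
```

>>> {"op": "jog_arm", "data": {"targets": [[-1, [-0.01, 0, 0], 0], [-1, [-0.01, 0, 0], 0], [-1, [-0.01, 0, 0], 0], [-1, [0, 0, 0], 0], [-1, [0, 0, 0], 0]]}}

```text
t: 18.1
tcp_pos: [0.5214, -0.132, 0.0247]
tcp_rot: [-179.9, -0.3, 93.3]
ft_force: [-2.4, 11.2, 1.8]
grip_width: 0.045
gripper_force: 45.0
```

```bash
python3 - <<'E'
from m import *
a=np.radians(3.3);S=np.array([.530,-.2325]);X=np.array([np.cos(a),np.sin(a)]);Y=np.array([-X[1],X[0]])
f=[]
for n in("scene","scene","top"):
    c=camera(n);P=cloud(c);z=P[...,2];s=cv2.cvtColor(c["frame"],cv2.COLOR_RGB2HSV)[...,1]
    f.append(get_state()["ft_force"])
    q=P[...,:2]-S;x=q@X;y=q@Y;m=(abs(z-.054)<.006)&(s>100)&(abs(x)<.035)&(y>.003)&(y<.3)
    b=np.polyfit(y[m],x[m],1)
    print(n,np.percentile(x[m],[1,50,99]).round(4),np.percentile(y[m],[.5,99.5]).round(4),np.median(z[m]))
print(np.array(f).round(2));plan(.009,0,-.0025,.0245)
P=cloud(camera("top"));z=P[...,2];print("cap",rect(P,box(140,262,190,260)&(z>.178)&(z<.195)))
cv2.imwrite("pics/fin.png",cv2.resize(camera("scene")["frame"][200:320,150:310],(800,600),interpolation=cv2.INTER_CUBIC)[:,:,::-1])
E
```

```text
scene [-0.0268 -0.0031  0.0202] [0.0098 0.2183] 0.054865481906263946
scene [-0.0266 -0.0034  0.0199] [0.0098 0.2176] 0.05476529976005262
top [-0.0235 -0.0006  0.0209] [0.1251 0.2188] 0.05413422873494955
[[-2.31 10.38  2.34]
 [-2.87 10.82  1.86]
 [-3.12 10.97  2.43]]
tcp [ 0.5214 -0.132   0.0247] [-179.9    -0.3    93.35] ft [-3.12 10.97  2.43] w 0.0446 gf 45.0 t 18.25 | shift units [0. 0. 0.] ('turn', np.float64(0.0))
cap ([[0.4993000030517578, 0.305400013923645], [0.5001000165939331, 0.2777000069618225], [0.5264000296592712, 0.2784999907016754], [0.525600016117096, 0.3061000108718872]], array([0.5128, 0.2919]), array([0.0264, 0.0276]), 1.62, 106, np.float64(0.1851))
```

View pics/fin.png

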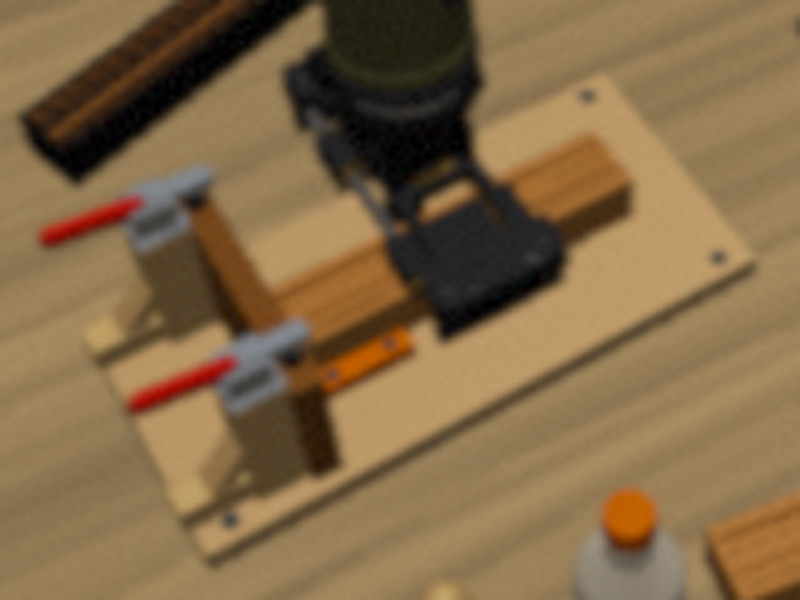

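>>> {"op": "jog_arm", "data": {"targets": [[-1, [-0.01, 0, -0.008], 0], [-1, [0, 0, 0], 0], [-1, [0, 0, 0], 0], [-1, [0, 0, 0], 0], [-1, [0, 0, 0], 0]]}}

```text
t: 18.98
tcp_pos: [0.5213, -0.132, 0.0249]
tcp_rot: [-179.9, -0.3, 93.4]
ft_force: [-3.1, 11.6, 0.5]
grip_width: 0.0446
gripper_force: 45.0
```

```bash
python3 - <<'E'
from m import *
a=np.radians(3.3);S=np.array([.530,-.2325]);X=np.array([np.cos(a),np.sin(a)]);Y=np.array([-X[1],X[0]])
c=camera("scene");P=cloud(c);z=P[...,2];h=cv2.cvtColor(c["frame"],cv2.COLOR_RGB2HSV)
q=P[...,:2]-S;x=q@X;y=q@Y
g=box(205,240,255,285)&(h[...,1]>200)&(h[...,0]<18)&(abs(z-.03)<.004)&(x>.01)
print("guide",g.sum(),np.percentile(x[g],[2,50,98]).round(4),np.percentile(y[g],[2,98]).round(4))
m=(abs(z-.054)<.005)&(h[...,1]>100)&(abs(x)<.035)&(y>.003)&(y<.3)
for lo,hi in((.015,.06),(.16,.21)):
    i=m&(y>lo)&(y<hi);print("rail",lo,np.percentile(x[i],[2,50,98]).round(4))
go(*get_state()["tcp_pos"])
E
```

```text
guide 103 [0.0176 0.027  0.0355] [0.0124 0.0634]
rail 0.015 [-0.0247 -0.0021  0.0196]
rail 0.16 [-0.0244 -0.0017  0.0196]
tcp [ 0.5213 -0.132   0.0249] [-179.88   -0.34   93.38] ft [-2.76 11.26  0.52] w 0.0446 gf 45.0 t 19.02 | shift units [0. 0. 0.]
```

The rail is square and against the guide (x about 0), with its end at the panel. The push is about 11.5 N, there is little load on the board, and the gauge is up. I'll hold, then hand in.

>>> {"op": "jog_arm", "data": {"targets": [[-1, [0, 0, 0], 0], [-1, [0, 0, 0], 0], [-1, [0, 0, 0], 0], [-1, [0, 0, 0], 0], [-1, [0, 0, 0], 0], [-1, [0, 0, 0], 0], [-1, [0, 0, 0], 0], [-1, [0, 0, 0], 0], [-1, [0, 0, 0], 0], [-1, [0, 0, 0], 0], [-1, [0, 0, 0], 0], [-1, [0, 0, 0], 0]]}}

```text
t: 20.52
tcp_pos: [0.5213, -0.132, 0.0249]
tcp_rot: [-179.9, -0.3, 93.4]
ft_force: [-2.9, 11.6, 1.0]
grip_width: 0.0448
gripper_force: 45.0
```

```bash
python3 -c "
from workcell import *
print(get_state()['ft_force']);print(finish_job())"
```

```text
[-2.91220561 11.55143624  0.98487176]
the job is handed in; nothing more can be done
None
```

I held the gauge's foot down on the rail for over a second and let it spring back up, then laid the rail in the jig along the guide; the arm is still pressing it squarely against the panel at about 11.5 N (wrist reading), and the job is handed in with no verdict returned.

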